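# Set up the gel casting stand for pouring

## Robot

A 7-joint arm with a two-finger parallel gripper is mounted at the origin on the work surface. World frame = base frame: x ahead of the robot, y to its left, z up, the work surface at z = 0. Lengths are in m, angles in rad, forces in N, time in s.
With the tool pointing down it reaches from about 0.4 to 0.85 m from the base axis. Payload 6.9 kg.
Tool frame: the origin (TCP) lies midway between the tips of the shut fingers; the grasp point (between the pads) lies 19 mm behind it; z points along the fingers, y is the line along which they close (so a half turn about z gives the same grasp; the last joint's range is limited). The gripper opens to 85 mm and grips with 20 to 120 N. Pads are 22 mm wide; open, the fingers measure 114 mm over their backs; the gripper's body (76 mm by 85 mm) begins 54 mm behind the grasp point. The pads swing forward as they close: fully open they stand 13 mm farther back than shut.
Start: joints at [1.351, 0.507, -0.238, 1.5, 0.126, 1.149, -0.155], TCP at [0.199, -0.592, 0.231] pointing down, gripper open.
Joint ranges: [-3.08, 3.08], [-0.24, 2.05], [-1.43, 1.35], [0, 2.5], [-1.52, 4.66], [0.17, 1.96], [-2.89, 2.89]. Speed limits (rad/s): [2.39, 2.39, 3.14, 3.14, 3.14, 3.14, 3.14].

## Interface

Orientations are given as a rotation vector (axis times angle).
In Python, from rig import manip, imaging gives the robot as it stands.
- The arm moves only by the tool drive_tool, never from a script. Its argument "steps" is a list of rows, each a list of 3 entries, a list of its own where there are three numbers: the finger opening in mm, from 0 to 85.4, then the shift along the tool's x, y, z in mm, then the turn about the tool's z in rad. A call has 1 to 12 rows; each row shifts and turns the commanded pose from where the row before left it, along the tool's axes as they then stand; what a row does not reach is not made up. A row lasts 1/8 s, in which the tool goes at most 62.5 mm and 10.7 degrees, less where a joint would pass 70% of its speed; a pose out of reach is approached as far as the arm can. A call is refused whole if a number of a shift passes 62.5 or a number of a turn 0.188, either way. A call with a gripper value outside its range is refused whole. The fingers move at their own pace and stop on an object; "force" is the grip in N (left out, the last holds). Time passes only in rows, so rows that do not move let the fingers close. It gives the time, the measured TCP pose, the force, the opening and the grip force at its end, in the units of the state.
- manip.get_state(): the state, without advancing time (a new reading comes with each control period).
- imaging.grab_frame(name): name is "scene" or "top" or "wrist"; returns a dict with "image" (480x640x3 uint8, red, green, blue), "K" (3x3 intrinsics, pixels), "k1" (the pictures are not rectified: a ray, as slopes to the right and down, at radius r is drawn at 1 + k1 r^2 times it, then the intrinsics apply), "position" and "rotation" of the camera in the world; the wrist camera has in their place "T_tool_cam" (4x4, takes a point from camera to tool coordinates, whose origin is the TCP and whose axes are the flange's). Camera axes: x right, y down, z forward; pixel columns grow to the right and rows downward; lengths in m; the calibration is good to about 2 mm. A picture is of the moment at which its call begins: read the wrist's pose just before it. There is no depth.
- manip.sign_off(): hands the job in; it is judged then, once.
The state is a dict: "clock": time; "joints": joint angles; "qd": joint speeds; "joint_efforts": joint torques, N m; "tcp_pos": TCP position; "eef_rot": TCP orientation; "ft_force": force on the tool from outside, world axes, zero at the start; "moment": the same for the moment, N m; "gripper_width": finger opening in m; "gripper_force": force on a finger pad.
Only numpy, scipy, OpenCV 4.12 (cv2) and the standard library are available. Lean on these libraries where they do the work, as an engineer would, in place of code of your own. Each camera call takes 0.05 s, during which the arm holds its last target. There are 200 camera calls.

## Task

The gel casting stand is put away shut; get it ready to pour. Swing its comb bar right up and back its cam fully off so that the end gate stands open, then lay every open-ended casting tray flat in a bay of its own with its open ends to the two gaskets. Turn the cam half a turn clockwise, fully home, to draw the gate up tight on the trays, and last of all flip the comb bar over so that it snaps down across them, leaving everything else on the bench where it is.

Things in the scene. Friction and masses are not known exactly. Their poses are not given: they have to be found in the camera images.
- stand: fixed gel casting stand: grey base plate 265 x 370 mm, 8 mm thick, with four bays in a row along its y. Origin at bench level under the middle of the row; x points from cam and fixed end wall across the bays to the sliding gate; z up. Each bay is 55 mm wide between white ribs 4 mm wide, 5 mm high. A steel bolt (top 14 mm above the bench) runs along y 0 from gate to cam
- wall_face (a point): middle of the foot of the fixed end wall's gasket face, on the plate, at x -50 mm in the stand's frame; the wall is 330 mm long (along y) and its top is 32 mm above the bench
- gate_face (a point): middle of the foot of the sliding gate's gasket face, on the plate: at x +61.8 mm in the stand's frame when fully open, +49.8 when drawn fully in; the gate is 318 mm long (along y), its top 33 mm above the bench
- bay1 (a point): centre of bay 1's floor, on top of the base plate (8 mm above the bench), at y 122 mm in the stand's frame; axes as the stand's
- bay2 (a point): centre of bay 2's floor, on top of the base plate (8 mm above the bench), at y 44 mm in the stand's frame; axes as the stand's
- bay3 (a point): centre of bay 3's floor, on top of the base plate (8 mm above the bench), at y -44 mm in the stand's frame; axes as the stand's
- bay4 (a point): centre of bay 4's floor, on top of the base plate (8 mm above the bench), at y -122 mm in the stand's frame; axes as the stand's
- tray1: one of four identical casting trays (some may be absent): frosted plastic trough 100 mm long (own x), 50 mm wide (own y), 24 mm high, floor 4 mm and two long side walls 4 mm thick, both short ends open. Origin at the centre of its underside, z up. Grip it across the 50 mm width, over its middle. Turned end for end it is the same.
- tray2: one of four identical casting trays (some may be absent): frosted plastic trough 100 mm long (own x), 50 mm wide (own y), 24 mm high, floor 4 mm and two long side walls 4 mm thick, both short ends open. Origin at the centre of its underside, z up. Grip it across the 50 mm width, over its middle. Turned end for end it is the same.
- tray3: one of four identical casting trays (some may be absent): frosted plastic trough 100 mm long (own x), 50 mm wide (own y), 24 mm high, floor 4 mm and two long side walls 4 mm thick, both short ends open. Origin at the centre of its underside, z up. Grip it across the 50 mm width, over its middle. Turned end for end it is the same.
- tray4: one of four identical casting trays (some may be absent): frosted plastic trough 100 mm long (own x), 50 mm wide (own y), 24 mm high, floor 4 mm and two long side walls 4 mm thick, both short ends open. Origin at the centre of its underside, z up. Grip it across the 50 mm width, over its middle. Turned end for end it is the same.
- cam (a joint): angle of the black cam disc, rad: 0 = backed right off, hook mouth at the bolt head, gate fully open; 3.14 = half a turn CLOCKWISE seen from above: the hook has drawn the bolt in, gate tight. The gate follows it, 12 mm per half turn. Stops at 0 and 3.2. Friction about 0.18 N m; it stays where it is left
- cam_grip (a point): centre of the top of the cam's grip bar, on the cam's vertical axis, 51.5 mm above the bench, at stand x -115, y 0. The bar lies along this point's own x: 56 mm long, 12 mm thick, its lower edge 25 mm above the bench. White line at its +x end, which points to the bolt (stand +x) when backed off. The spiral hook round it reaches 47 mm out, 26 mm above the bench
- comb_bar (a joint): angle of the comb bar, rad: 2.0 = swung up and leaning back past upright, where its spring holds it; 1.57 = arms upright; 0 = lying across the tray tops. Over-centre near 1.25: let go, it swings up from above about 1.35 and snaps down from below about 1.15. Lifting it past centre takes up to 0.45 N m (4 N at the tab), turning it down 0.3; down, it presses on the trays with about 5 N
- bar_hinge (a point): middle of the comb bar's hinge line, which runs along the stand's y, 50 mm above the bench at stand x +55
- bar_handle (a point): middle of the free part of the comb bar's white handle tab, 112 mm from the hinge line, 6 mm above it when the bar is down (so 56 mm above the bench); moves with the bar, its x points to the hinge, its y along the stand's y. Tab 22 mm wide (y), 8 mm thick, its end 129 mm from the hinge. The aluminium bar itself, 336 mm long, 12 mm wide, lies 75 mm from the hinge
- dish: bystander, leave alone: white four-walled staining dish 98 x 72 x 26 mm, not a casting tray (all four sides closed)
- buffer: bystander, leave alone: white squeeze bottle with blue cap, 68 mm across, 170 mm high
- beaker: bystander, leave alone: glass beaker 70 mm across, 90 mm high
- spatula: bystander, leave alone: steel spatula 180 mm long, lying flat
- marker: bystander, leave alone: dark blue marker pen 125 mm long, 14 mm thick, lying
- tuberack: bystander, leave alone: blue rack of small tubes 110 x 66 x 50 mm

How it is judged:
On the way, in this order (a step that is already met when the one before it is completed fails the run):
1. the comb bar is swung up and the cam is backed off, gate open (value of joint cam below 0.25 rad and value of joint comb_bar above 1.7 rad), for 0.2 s.
2. every casting tray lies flat in a bay, the gate still open ((horizontal distance between tray1 and bay1 below 0.015 m or horizontal distance between tray1 and bay2 below 0.015 m or horizontal distance between tray1 and bay3 below 0.015 m or horizontal distance between tray1 and bay4 below 0.015 m) and z of each of tray1, tray2, tray3, tray4 in the frame of bay1 below 0.003 m and angle between each of tray1, tray2, tray3, tray4's own z axis and vertical below 0.05 rad and angle between the x axis of each of tray1, tray2, tray3, tray4 and the x axis of stand, either way round below 0.06 rad and linear speed of each of tray1, tray2, tray3, tray4 below 0.03 m/s and (horizontal distance between tray2 and bay1 below 0.015 m or horizontal distance between tray2 and bay2 below 0.015 m or horizontal distance between tray2 and bay3 below 0.015 m or horizontal distance between tray2 and bay4 below 0.015 m) and (horizontal distance between tray3 and bay1 below 0.015 m or horizontal distance between tray3 and bay2 below 0.015 m or horizontal distance between tray3 and bay3 below 0.015 m or horizontal distance between tray3 and bay4 below 0.015 m) and (horizontal distance between tray4 and bay1 below 0.015 m or horizontal distance between tray4 and bay2 below 0.015 m or horizontal distance between tray4 and bay3 below 0.015 m or horizontal distance between tray4 and bay4 below 0.015 m) and value of joint cam below 0.4 rad), for 0.2 s.
3. the cam is turned home and the gate holds the trays, the comb bar still up ((horizontal distance between tray1 and bay1 below 0.006 m or horizontal distance between tray1 and bay2 below 0.006 m or horizontal distance between tray1 and bay3 below 0.006 m or horizontal distance between tray1 and bay4 below 0.006 m) and z of each of tray1, tray2, tray3, tray4 in the frame of bay1 below 0.003 m and angle between each of tray1, tray2, tray3, tray4's own z axis and vertical below 0.05 rad and angle between the x axis of each of tray1, tray2, tray3, tray4 and the x axis of stand, either way round below 0.06 rad and linear speed of each of tray1, tray2, tray3, tray4 below 0.03 m/s and (horizontal distance between tray2 and bay1 below 0.006 m or horizontal distance between tray2 and bay2 below 0.006 m or horizontal distance between tray2 and bay3 below 0.006 m or horizontal distance between tray2 and bay4 below 0.006 m) and (horizontal distance between tray3 and bay1 below 0.006 m or horizontal distance between tray3 and bay2 below 0.006 m or horizontal distance between tray3 and bay3 below 0.006 m or horizontal distance between tray3 and bay4 below 0.006 m) and (horizontal distance between tray4 and bay1 below 0.006 m or horizontal distance between tray4 and bay2 below 0.006 m or horizontal distance between tray4 and bay3 below 0.006 m or horizontal distance between tray4 and bay4 below 0.006 m) and value of joint cam above 2.95 rad and value of joint comb_bar above 1.3 rad), for 0.2 s.
4. the comb bar has snapped down across the trays (value of joint comb_bar below 0.08 rad), for 0.2 s.
At the end, for the whole second after the job is handed in: Every casting tray present lies flat and at rest on the stand's plate, within 6 mm of a bay's centre and square to the stand within 0.06 rad; the cam is turned home (beyond 2.95 rad); the comb bar is down (below 0.08 rad) ((horizontal distance between tray1 and bay1 below 0.006 m or horizontal distance between tray1 and bay2 below 0.006 m or horizontal distance between tray1 and bay3 below 0.006 m or horizontal distance between tray1 and bay4 below 0.006 m) and z of each of tray1, tray2, tray3, tray4 in the frame of bay1 below 0.003 m and angle between each of tray1, tray2, tray3, tray4's own z axis and vertical below 0.05 rad and angle between the x axis of each of tray1, tray2, tray3, tray4 and the x axis of stand, either way round below 0.06 rad and linear speed of each of tray1, tray2, tray3, tray4 below 0.03 m/s and (horizontal distance between tray2 and bay1 below 0.006 m or horizontal distance between tray2 and bay2 below 0.006 m or horizontal distance between tray2 and bay3 below 0.006 m or horizontal distance between tray2 and bay4 below 0.006 m) and (horizontal distance between tray3 and bay1 below 0.006 m or horizontal distance between tray3 and bay2 below 0.006 m or horizontal distance between tray3 and bay3 below 0.006 m or horizontal distance between tray3 and bay4 below 0.006 m) and (horizontal distance between tray4 and bay1 below 0.006 m or horizontal distance between tray4 and bay2 below 0.006 m or horizontal distance between tray4 and bay3 below 0.006 m or horizontal distance between tray4 and bay4 below 0.006 m) and value of joint cam above 2.95 rad and value of joint comb_bar below 0.08 rad); the robot touches nothing.
It fails at once if a bystander is disturbed (moved more than 40 mm) (distance of any of dish, buffer, beaker, spatula, marker, tuberack from where it was at the start of the episode above 0.04 m).
Of tray1, tray2, tray3, tray4 only 2 to 4 are there at a start; the rules pass over those that are not, and their reading is None.
At some moment in a run one of tray1, tray2, tray3, tray4 may be knocked a few centimetres aside while the robot is not near it.
It also fails if it takes over 210 s, if anything falls off the work surface, if the arm or the gripper's body presses on something with over 40 N, if the wrist force passes 120 N, or if a joint passes its speed limit or range.

## Working session

There is one attempt and no reset: what is moved stays moved. The work goes in short steps, Python scripts to look and compute and a tool call to move; the robot and the scene stay as the last step left them, time stands still between calls to the robot, and variables do not carry over. Pictures are saved under pics/ and viewed, at most 14 in all, crops included, and the job is handed in when it is done.

Besides the shell and the picture viewer there is one more tool, called as name([rows], argument=value, ...), one row to a line, values as JSON. drive_tool: Moves the arm, as the interface text tells. Its arguments: {"type":"object","properties":{"steps":{"type":"array"},"force":{"type":"number"}},"required":["steps"]}

```bash
mkdir -p pics; ls
cat > h.py <<'E'
import numpy as np, cv2
from scipy.spatial.transform import Rotation as R
from rig import manip, imaging
def snap(name,fn=None):
    s=manip.get_state(); f=imaging.grab_frame(name)
    if fn: cv2.imwrite('pics/'+fn,f['image'][:,:,::-1])
    if 'T_tool_cam' in f:
        T=np.eye(4);T[:3,:3]=R.from_rotvec(s['eef_rot']).as_matrix();T[:3,3]=s['tcp_pos']
        T=T@f['T_tool_cam'];f['position']=T[:3,3];f['rotation']=T[:3,:3]
    np.save('/tmp/'+(fn or name)+'.npy',{k:np.array(f[k]) for k in('K','k1','position','rotation')},allow_pickle=True)
    return f
def rot(f):
    r=np.array(f['rotation']); return r if r.shape==(3,3) else R.from_rotvec(r).as_matrix()
def px2w(f,uv,z):
    K=np.array(f['K']);d=(np.array(uv,float).reshape(-1,2)-K[:2,2])/[K[0,0],K[1,1]]
    u=d.copy()
    for _ in range(20): u=d/(1+f['k1']*(u**2).sum(1,keepdims=True))
    r=np.c_[u,np.ones(len(u))]@rot(f).T;p=np.array(f['position'])
    return p+r*((z-p[2])/r[:,2])[:,None]
def w2px(f,P):
    K=np.array(f['K']);c=(np.array(P,float).reshape(-1,3)-f['position'])@rot(f);u=c[:,:2]/c[:,2:]
    u=u*(1+f['k1']*(u**2).sum(1,keepdims=True));return u*[K[0,0],K[1,1]]+K[:2,2]
def load(fn): return np.load('/tmp/'+fn+'.npy',allow_pickle=True).item()
E
python3 - <<'E'
from h import *
for n in('top','scene'):
    f=snap(n,n+'0.png');print(n,f['position'],f['rotation'],f['K'],f['k1'])
print(manip.get_state())
E
```

```text
pics
top [0.41084586 0.01233025 1.28971119] [-2.14473261  2.16021955 -0.13329073] [[518.8738073    0.         322.91757599]
 [  0.         518.8738073  245.36744716]
 [  0.           0.           1.        ]] -0.07117934269086319
scene [1.25787832 0.33386932 1.00884195] [-1.41846302 -2.27529489  0.76645491] [[507.24287399   0.         323.80369294]
 [  0.         507.24287399 242.86086149]
 [  0.           0.           1.        ]] -0.037255109833668004
{'clock': 0.1, 'joints': array([ 1.35151945,  0.50827332, -0.23753888,  1.50102326,  0.12572713,
        1.14892393, -0.15481582]), 'qd': array([ 1.74736797e-03, -5.85966930e-04, -2.96801758e-03, -2.22556539e-03,
        5.48176852e-04, -6.79860022e-05,  3.70119520e-04]), 'joint_efforts': array([-5.12603583e-03, -6.21841908e+01, -2.19481654e+00, -2.50211030e+01,
        1.25999877e-02,  7.73999520e-03, -3.34085271e-06]), 'tcp_pos': array([ 0.1992163 , -0.59192217,  0.23050805]), 'eef_rot': array([-3.09867445e+00, -5.07678792e-01,  4.93477197e-04]), 'ft_force': array([ 0.94522824, -0.28906162,  0.25472203]), 'moment': array([ 0.03427084,  0.00024877, -0.00055433]), 'gripper_force': 0.0, 'gripper_width': 0.08525585917063264}
```

View pics/top0.png

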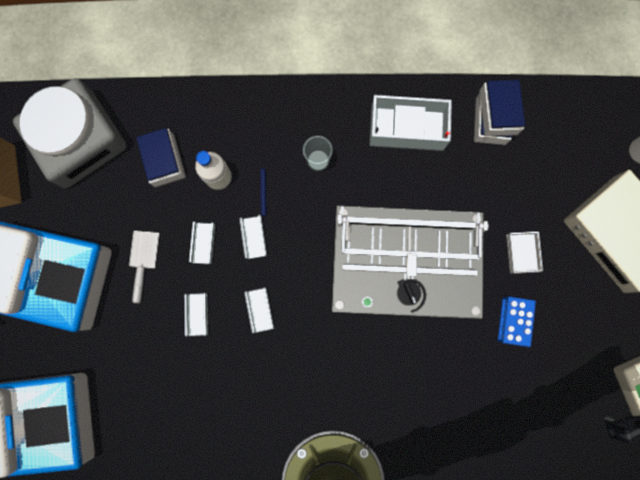

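View pics/scene0.png

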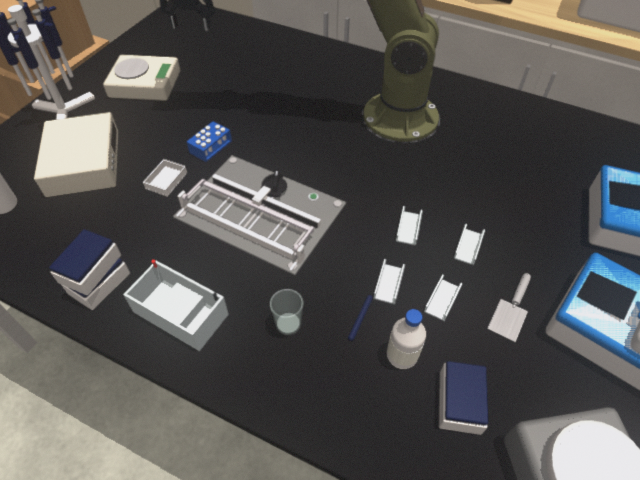

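The top view shows four trays at about (202,243), (253,237), (196,314), (260,310). The stand's plate corners are near (336,206), (484,211), (482,318), (333,311), and the dish is at (524,252). I'll zoom in.

Run:
```python
from h import *
im=cv2.imread('pics/top0.png')
a=cv2.resize(im[200:324,325:490],None,fx=4.5,fy=4.5,interpolation=cv2.INTER_CUBIC);cv2.imwrite('pics/c1.png',a);print(a.shape)
b=cv2.resize(im[205:345,175:285],None,fx=4,fy=4,interpolation=cv2.INTER_CUBIC);cv2.imwrite('pics/c2.png',b)
f=load('top0.png')
print(px2w(f,[[336,206],[484,211],[482,318],[333,311]],.008))
g=im.min(2)
n,l,st,c=cv2.connectedComponentsWithStats((g>100).astype('uint8'))
for i in range(n):
    if 250<st[i,4]<3000: 
        r=cv2.minAreaRect(np.argwhere(l==i)[:,::-1].astype('float32'));print(st[i],c[i],r,px2w(f,[c[i]],.012))
```

```text
(558, 742, 3)
[[ 0.67644324 -0.01533209  0.008     ]
 [ 0.66128407 -0.38929957  0.008     ]
 [ 0.39352003 -0.37219171  0.008     ]
 [ 0.41426604 -0.00535375  0.008     ]]
[475  82  49  62 779] [491.71116816 123.83055199] ((487.0883483886719, 119.33479309082031), (59.83740234375, 45.10417938232422), 49.93921661376953) [[ 0.89003461 -0.42059802  0.012     ]]
[149 129  33  57 256] [167.765625 170.3125  ] ((171.5182647705078, 160.66050720214844), (28.340517044067383, 57.06034851074219), 20.07152557373047) [[0.77268586 0.41342282 0.012     ]]
[306 151  23  19 306] [317.72222222 159.72875817] ((317.5000305175781, 159.50001525878906), (19.798988342285156, 18.384777069091797), 45.0) [[0.79593431 0.02995921 0.012     ]]
[195 152  31  37 626] [211.28115016 170.42172524] ((212.6400146484375, 170.52001953125), (35.20000457763672, 28.40000343322754), 53.130104064941406) [[0.77083394 0.3011578  0.012     ]]
[240 215  26  44 892] [252.63116592 237.05605381] ((252.6199951171875, 236.83998107910156), (41.71929931640625, 21.920310974121094), 81.8698959350586) [[0.59850817 0.19335976 0.012     ]]
[189 
[... 1180 characters left out ...]
 0.3343196  0.012     ]]
[625 363  15  48 376] [633.92021277 381.32978723] ((631.9999389648438, 386.4999694824219), (46.99999237060547, 13.999998092651367), 90.0) [[ 0.23166864 -0.74803454  0.012     ]]
[   8  382   66   87 2922] [ 40.13312799 424.23305955] ((41.09754943847656, 425.8780517578125), (82.82364654541016, 57.645263671875), 83.6598129272461) [[0.13815797 0.71647226 0.012     ]]
[  0 392  10  86 539] [  2.97588126 441.71243043] ((4.5, 434.5), (85.0, 9.0), 90.0) [[0.09315603 0.81199723 0.012     ]]
[282 431  78  49 361] [308.90027701 448.10249307] ((314.9659423828125, 448.35772705078125), (25.800260543823242, 86.7697982788086), 62.52556610107422) [[0.08812659 0.05508259 0.012     ]]
```

View pics/c1.png

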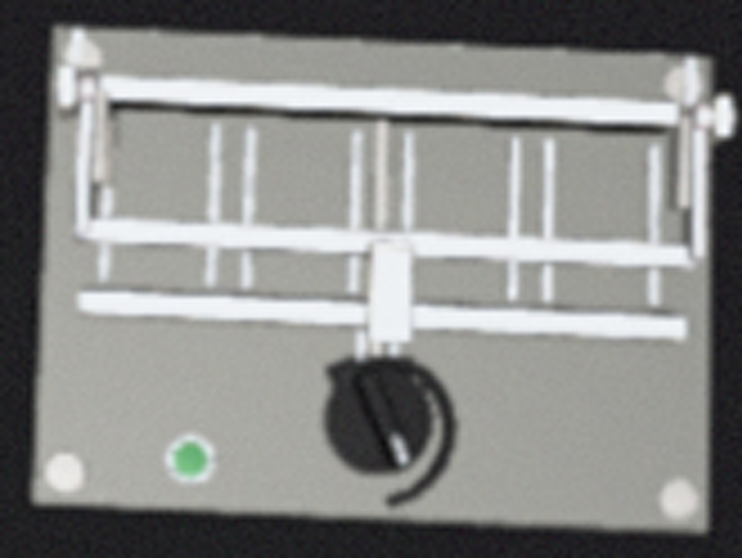

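View pics/c2.png

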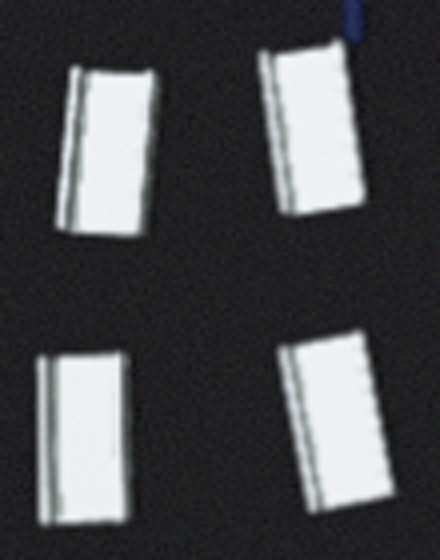

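```bash
cat >> h.py <<'E'
def tool():
    s=manip.get_state();M=R.from_rotvec(s['eef_rot']).as_matrix();return s,M
def goto(p,yaw=None):
    """print shift in tool axes (mm) to world p; yaw = desired world heading of tool y (mod pi)"""
    s,M=tool();d=M.T@(np.array(p)-s['tcp_pos'])*1000
    h=np.arctan2(M[1,1],M[0,1]);print('t',round(s['clock'],2),'tcp',s['tcp_pos'].round(4),'heading y',h.round(3),'tilt',M[2].round(3),'j7',s['joints'][6].round(2))
    if yaw is not None:
        t=-(yaw-h);t=(t+np.pi/2)%np.pi-np.pi/2
        M2=M@R.from_rotvec([0,0,t]).as_matrix()
        print('turn',t.round(3),'shift before turn',d.round(1),'after turn',(M2.T@M@d).round(1))
    else: print('shift',d.round(1))
E
python3 - <<'E'
from h import *
f=load('top0.png')
c=lambda a:np.array(a)/4.5+[325,200]-.39
P=px2w(f,c([[52,25],[713,57],[708,532],[32,503]]),.008)[:,:2]
# fit rectangle 265x370
L=np.array([[132.5,185],[132.5,-185],[-132.5,-185],[-132.5,185]])/1000
m=P.mean(0);H=L.T@(P-m);a=np.arctan2(H[0,1]-H[1,0],H[0,0]+H[1,1]);Rm=np.array([[np.cos(a),-np.sin(a)],[np.sin(a),np.cos(a)]])
print(m,a,(P-m)@Rm-L)
cam=px2w(f,c([[382,415]]),.0515)[0,:2];print('cam',cam,(cam-m)@Rm)
o=cam+Rm@[.115,0];print('origin',o)
for n,z,q in(('walltop',.032,[[80,300],[685,328]]),('bar',.056,[[85,228],[690,256]])):
    print(n,(px2w(f,c(q),z)[:,:2]-o)@Rm)
goto([*(o+Rm@[-.06,0]),.3],a+np.pi/2)
E
```

```text
[ 0.53596771 -0.19419106] -0.05368702979813459 [[ 0.00033302  0.00081587]
 [-0.00029669 -0.00070044]
 [ 0.00021402 -0.00024142]
 [-0.00025035  0.00012599]]
cam [ 0.45798863 -0.18745137] [-0.07822839  0.00254553]
origin [ 0.57282294 -0.19362241]
walltop [[-0.05951594  0.16183006]
 [-0.05984242 -0.16669988]]
bar [[-0.02315419  0.16146294]
 [-0.02334729 -0.16206413]]
t 0.1 tcp [ 0.1992 -0.5919  0.2305] heading y -1.246 tilt [-0.    -0.002 -1.   ] j7 -0.15
turn 0.378 shift before turn [ 425.4 -280.5  -69.1] after turn [ 291.6 -417.9  -69.1]
```

drive_tool([
  [85,[0,0,-20],0.188],
  [85,[0,0,-20],0.188],
  [85,[32,-46,-4],0],
  [85,[32,-46,-4],0],
  [85,[32,-46,-4],0],
  [85,[32,-46,-4],0],
  [85,[32,-46,-4],0],
  [85,[32,-46,-4],0],
  [85,[32,-46,-4],0],
  [85,[32,-46,0],0],
  [85,[32,-46,0],0],
  [85,[0,0,0],0],
])

```text
clock: 1.6
tcp_pos: [0.5102, -0.188, 0.2989]
eef_rot: [-3.138, 0.065, -0.001]
ft_force: [-0.7, -0.9, 0.6]
gripper_width: 0.085
gripper_force: 0.0
```

Run:
```python
from h import *
f=snap('wrist','w1.png');print(f['T_tool_cam'])
goto([.5734,-.1962,.3],-.0537+np.pi/2)
```

```text
[[ 1.83811637e-04 -9.60154708e-01 -2.79468965e-01  7.02798610e-02]
 [ 9.99999966e-01  1.24911069e-04  2.28568064e-04  2.24081160e-04]
 [-1.84551936e-04 -2.79468997e-01  9.60154699e-01 -1.41516927e-01]
 [ 0.00000000e+00  0.00000000e+00  0.00000000e+00  1.00000000e+00]]
t 1.65 tcp [ 0.5086 -0.1911  0.2988] heading y -1.616 tilt [-0.001 -0.001 -1.   ] j7 -1.41
turn 0.008 shift before turn [64.9  2.2 -1.3] after turn [64.9  1.6 -1.3]
```

View pics/w1.png

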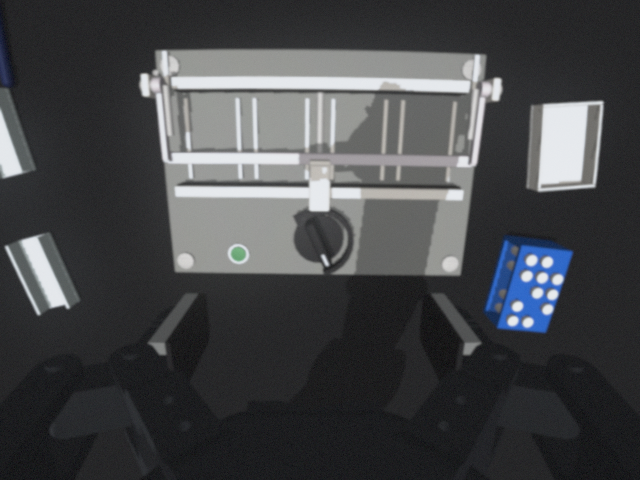

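The wrist view shows the stand with bar down, cam near (318,238) and its tab at (320,185). I'll project the model onto a settled frame.

```bash
cat >> h.py <<'E'
O=np.array([.5734,-.1962]);A=-.0537
def S(x,y,z):
    c,s=np.cos(A),np.sin(A);return np.array([O[0]+c*x-s*y,O[1]+s*x+c*y,z])
E
python3 - <<'E'
from h import *
f=snap('wrist','w2.png');im=cv2.imread('pics/w2.png')
s=2;x0,y0=140,30;big=cv2.resize(im[y0:290,x0:510],None,fx=s,fy=s,interpolation=cv2.INTER_CUBIC)
def ln(pts,c):
    q=((w2px(f,pts)-[x0,y0]+.5)*s).round().astype(int)
    cv2.polylines(big,[q],False,c,1)
ln([S(x,y,.008) for x,y in((95,185),(95,-185),(-170,-185),(-170,185),(95,185))] if 0 else [S(x/1e3,y/1e3,.008) for x,y in((95,185),(95,-185),(-170,-185),(-170,185),(95,185))],(0,0,255))
for b in(122,44,-44,-122):
    for e in(-29.5,29.5): ln([S(-.05,(b+e)/1e3,.013),S(.05,(b+e)/1e3,.013)],(0,255,0))
ln([S(-.05,.165,.032),S(-.05,-.165,.032)],(255,0,0))
ln([S(-.115,.01,.0515),S(-.115,-.01,.0515)],(0,255,255));ln([S(-.105,.0,.0515),S(-.125,.0,.0515)],(0,255,255))
ln([S(.055-.112,.011,.060),S(.055-.112,-.011,.060)],(0,255,255));ln([S(.055-.129,.011,.060),S(.055-.129,-.011,.060)],(0,255,255))
cv2.imwrite('pics/w2o.png',big);print(big.shape)
E
```

```text
(520, 740, 3)
```

View pics/w2o.png

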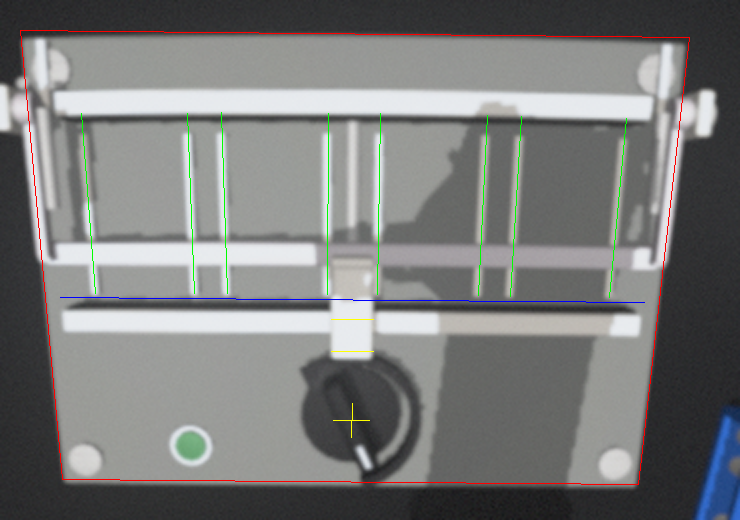

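Model fits: ribs within about 1 mm, with x about 2–3 mm nearer the robot, so I'll correct that. Next, the comb bar tab.

```bash
sed -i 's/O=np.array(\[.5734,-.1962\])/O=np.array([.5715,-.1961])/' h.py
python3 - <<'E'
from h import *
goto(S(-.060,0,.044),A+np.pi/2)
E
```

```text
t 1.7 tcp [ 0.5077 -0.1931  0.2988] heading y -1.62 tilt [-0.001  0.    -1.   ] j7 -1.41
turn 0.005 shift before turn [  4.2  -0.4 254.8] after turn [  4.2  -0.4 254.8]
```

drive_tool([
  [45,[4,0,40],0.005],
  [45,[0,0,45],0],
  [45,[0,0,45],0],
  [45,[0,0,45],0],
  [45,[0,0,40],0],
  [45,[0,0,25],0],
  [45,[0,0,15],0],
  [45,[0,0,0],0],
  [45,[0,0,0],0],
])

```text
clock: 2.82
tcp_pos: [0.5123, -0.1941, 0.0452]
eef_rot: [3.14, -0.088, 0.002]
ft_force: [1.1, -0.1, 0.3]
gripper_width: 0.0451
gripper_force: 0.0
```

Run:
```python
from h import *
goto(S(-.060,0,.044),A+np.pi/2)
```

```text
t 2.83 tcp [ 0.5123 -0.1941  0.0452] heading y -1.627 tilt [ 0.001  0.001 -1.   ] j7 -1.54
turn -0.002 shift before turn [-0.8 -1.2  1.2] after turn [-0.8 -1.2  1.2]
```

drive_tool([
  [15,[0,-1,1],0],
  [15,[0,0,0],0],
  [15,[0,0,0],0],
  [15,[0,0,0],0],
  [15,[2,0,-14],0],
  [15,[3,0,-13],0],
  [15,[5,0,-13],0],
  [15,[6,0,-12],0],
], force=40)

```text
clock: 3.82
tcp_pos: [0.528, -0.1928, 0.096]
eef_rot: [-3.14, 0.086, 0.001]
ft_force: [3.6, 3.1, -11.7]
gripper_width: 0.0207
gripper_force: 39.5
```

Run:
```python
from h import *
goto(S(.055-.099,0,.044+.0524),A+np.pi/2);snap('wrist','w3.png')
```

```text
t 3.83 tcp [ 0.528  -0.1928  0.096 ] heading y -1.626 tilt [-0.001 -0.001 -1.   ] j7 -1.52
turn -0.001 shift before turn [-0.4  0.9 -0.4] after turn [-0.4  0.9 -0.4]
```

View pics/w3.png

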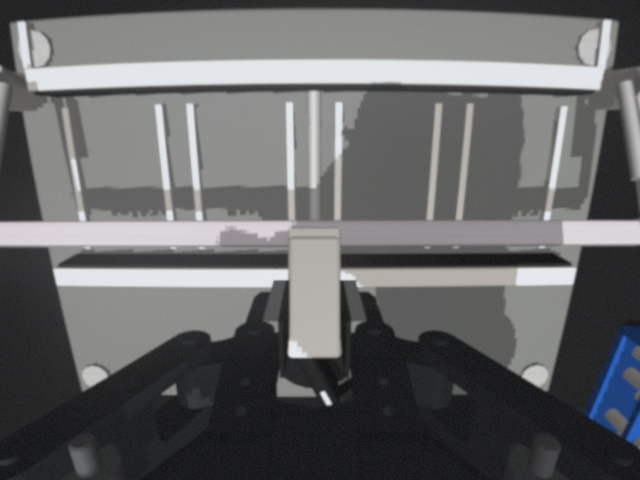

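The tab is held between the fingers at (315,295) and the bar has lifted. I'll continue the arc, release, and back off.

drive_tool([
  [15,[8,0,-12],0],
  [15,[9,0,-11],0],
  [15,[10,0,-9],0],
  [15,[11,0,-8],0],
  [15,[12,0,-7],0],
  [15,[13,0,-5],0],
  [15,[13,0,-4],0],
  [15,[14,0,-2],0],
  [15,[14,0,0],0],
  [15,[10,0,1],0],
  [15,[0,0,0],0],
])

```text
clock: 5.25
tcp_pos: [0.6435, -0.2011, 0.1535]
eef_rot: [3.138, -0.088, 0.006]
ft_force: [1.3, -0.3, 1.9]
gripper_width: 0.0148
gripper_force: 1.2
```

drive_tool([
  [50,[0,0,0],0],
  [50,[0,0,0],0],
  [60,[0,0,-30],0],
  [60,[-40,0,-50],0],
  [60,[-60,0,0],0],
  [60,[-60,0,0],0],
  [60,[-20,0,0],0],
  [60,[0,0,0],0],
  [60,[0,0,0],0],
])

```text
clock: 6.38
tcp_pos: [0.4637, -0.1899, 0.2313]
eef_rot: [3.14, -0.087, 0.002]
ft_force: [0.6, -0.6, 0.2]
gripper_width: 0.06
gripper_force: 0.0
```

Run:
```python
from h import *
goto(S(-.115,0,.035),A+np.pi/2);f=snap('wrist','w4.png')
im=cv2.imread('pics/w4.png')
g=im.max(2)
print(w2px(f,[S(-.115,0,.0515),S(-.087,0,.0515),S(-.115,0,.026)]))
q=w2px(f,[S(-.115,0,.0515)])[0].astype(int)
```

```text
t 6.38 tcp [ 0.4637 -0.1899  0.2313] heading y -1.626 tilt [ 0.001  0.    -1.   ] j7 -1.41
turn -0.001 shift before turn [ -7.2   0.4 196.3] after turn [ -7.2   0.4 196.3]
[[314.33585075 216.53107325]
 [314.29899157 185.70211239]
 [314.31899425 210.39511877]]
```

View pics/w4.png

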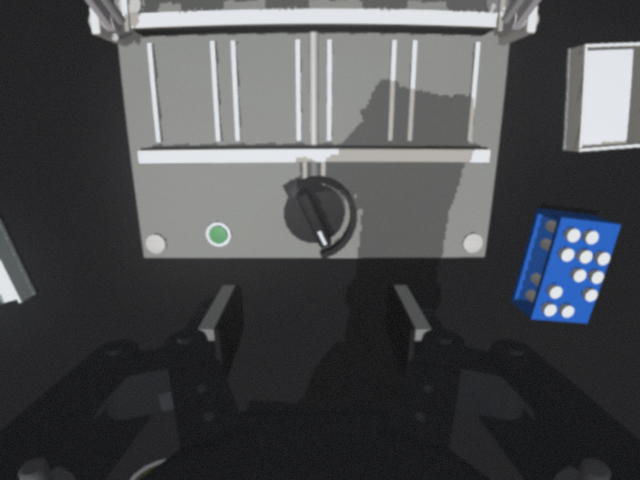

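The bar has swung up and leans back. The cam's white line ends at (323,238) with its axis at (314,217), so the cam is at about 2.7 rad. I'll align to the grip bar and descend.

drive_tool([
  [40,[-7,0,40],0],
  [40,[0,0,40],-0.15],
  [40,[0,0,40],-0.15],
  [40,[0,0,40],-0.14],
  [40,[0,0,25],0],
  [40,[0,0,13],0],
  [40,[0,0,0],0],
  [40,[0,0,0],0],
  [8,[0,0,0],0],
  [8,[0,0,0],0],
  [8,[0,0,0],0],
  [8,[0,0,0],0],
], force=40)

```text
clock: 7.92
tcp_pos: [0.4559, -0.1882, 0.0341]
eef_rot: [-3.083, -0.601, -0.001]
ft_force: [-3.8, 5.4, 9.2]
gripper_width: 0.0113
gripper_force: 40.2
```

Run:
```python
from h import *
goto(S(-.115,0,.034),A+np.pi/2-2.7);s,_=tool();print(s['ft_force'],s['moment'],s['gripper_width'])
```

```text
t 7.92 tcp [ 0.4559 -0.1882  0.0341] heading y -1.185 tilt [ 0.001 -0.001 -1.   ] j7 -1.19
turn -0.003 shift before turn [0.1 1.9 0.1] after turn [0.1 1.9 0.1]
[-3.78124814  5.43940453  9.18365045] [ 1.0865712   0.44341433 -0.18565411] 0.011341438084478178
```

drive_tool([
  [8,[0,-2,0],0],
  [8,[0,0,0],0],
])

```text
clock: 8.18
tcp_pos: [0.4558, -0.188, 0.0341]
eef_rot: [3.082, 0.6, 0.003]
ft_force: [-0.3, 0.3, 6.8]
gripper_width: 0.0111
gripper_force: 40.2
```

drive_tool([
  [8,[0,0,0],-0.17],
  [8,[0,0,0],-0.17],
  [8,[0,0,0],-0.17],
  [8,[0,0,0],-0.17],
  [8,[0,0,0],-0.17],
  [8,[0,0,0],-0.17],
  [8,[0,0,0],-0.17],
  [8,[0,0,0],-0.17],
  [8,[0,0,0],0],
])

```text
clock: 9.3
tcp_pos: [0.4534, -0.1866, 0.034]
eef_rot: [-2.015, -2.408, 0.003]
ft_force: [-8.8, 4.5, 19.4]
gripper_width: 0.0112
gripper_force: 41.7
```

Run:
```python
from h import *
goto(S(-.115,0,.034),A+np.pi/2-2.7);s,_=tool();print(s['ft_force'],s['moment'],s['gripper_width'])
```

```text
t 9.3 tcp [ 0.4534 -0.1866  0.034 ] heading y 0.177 tilt [ 0.    -0.003 -1.   ] j7 -0.2
turn 1.36 shift before turn [-3.9  2.7  0. ] after turn [1.8 4.3 0. ]
[-8.75078661  4.49136413 19.36278934] [1.02436225 1.85437105 0.17301941] 0.011249133717530368
```

drive_tool([
  [8,[0,-3,-3],0],
  [8,[0,0,0],0],
])

```text
clock: 9.55
tcp_pos: [0.4529, -0.1866, 0.0347]
eef_rot: [-2.018, -2.406, -0.006]
ft_force: [8.8, 4.8, -26.2]
gripper_width: 0.0107
gripper_force: 42.6
```

drive_tool([
  [8,[0,0,0],-0.17],
  [8,[0,0,0],-0.17],
  [8,[0,0,0],-0.17],
  [8,[0,0,0],-0.17],
  [8,[0,0,0],0],
])

```text
clock: 10.18
tcp_pos: [0.4516, -0.1874, 0.0347]
eef_rot: [-1.099, -2.941, -0.004]
ft_force: [3.9, 3.4, -23.2]
gripper_width: 0.0107
gripper_force: 43.0
```

drive_tool([
  [8,[0,0,1.5],0],
  [8,[0,0,0],-0.17],
  [8,[0,0,0],-0.17],
  [8,[0,0,0],-0.17],
  [8,[0,0,0],-0.15],
  [8,[0,0,0],0],
  [8,[0,0,0],0],
])

```text
clock: 11.05
tcp_pos: [0.4512, -0.1887, 0.0345]
eef_rot: [-0.095, -3.138, 0.002]
ft_force: [-4.3, 0.1, -3.3]
gripper_width: 0.0107
gripper_force: 45.7
```

Run:
```python
from h import *
goto(S(-.115,0,.034),A+np.pi/2);s,_=tool();print(s['ft_force'],s['moment'],s['gripper_width'])
snap('scene','s1.png');im=cv2.imread('pics/s1.png');f=load('s1.png');f=imaging.grab_frame('scene')
print(w2px(f,[S(0,0,.03)]))
cv2.imwrite('pics/s1c.png',cv2.resize(im[130:290,150:370],None,fx=3.5,fy=3.5,interpolation=cv2.INTER_CUBIC))
```

```text
t 11.05 tcp [ 0.4512 -0.1887  0.0345] heading y 1.51 tilt [ 0.002 -0.002 -1.   ] j7 0.88
turn -0.007 shift before turn [-5.5 -0.9  0.5] after turn [-5.5 -0.9  0.5]
[-4.30139757  0.11811271 -3.26094188] [-0.19865782  0.82539432  0.15012068] 0.01068207317384493
[[250.18392082 213.07649695]]
```

View pics/s1c.png

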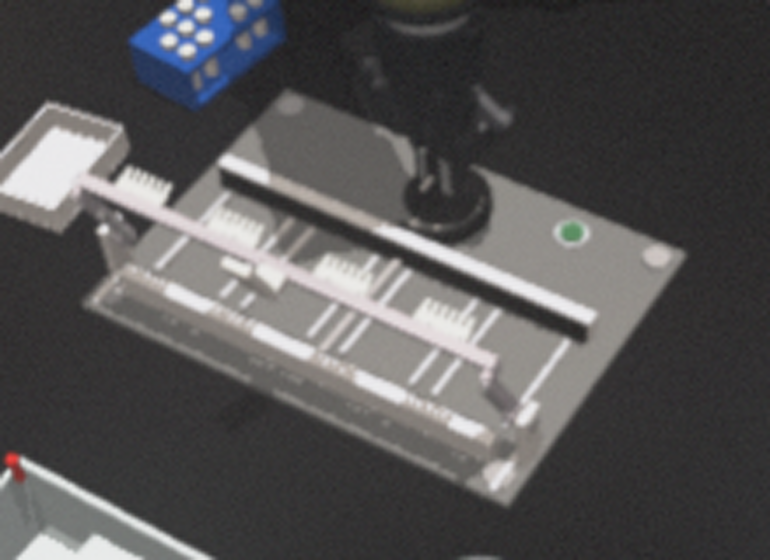

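```bash
sed -i 's/O=np.array(\[.5715,-.1961\])/O=np.array([.5688,-.1951])/' h.py
cat >> h.py <<'E'
from scipy.optimize import minimize
def trays(name='top'):
    f=imaging.grab_frame(name);im=f['image'].astype('uint8');g=im.min(2);S_=4
    n,l,st,c=cv2.connectedComponentsWithStats((g>70).astype('uint8'));out=[]
    for i in range(1,n):
        p=px2w(f,[c[i]],.012)[0]
        if not(600<st[i,4]<1100 and .33<p[0]<.72 and .05<p[1]<.42): continue
        x0,y0=st[i,0]-6,st[i,1]-6;w,h=st[i,2]+12,st[i,3]+12
        m=cv2.resize((l[y0:y0+h,x0:x0+w]==i).astype('float32'),None,fx=S_,fy=S_,interpolation=cv2.INTER_LINEAR)>.5
        def cost(v):
            ca,sa=np.cos(v[2]),np.sin(v[2])
            P=[[v[0]+ca*a-sa*b,v[1]+sa*a+ca*b,z] for a in(-.05,.05) for b in(-.025,.025) for z in(0,.024)]
            q=(w2px(f,P)-[x0,y0]+.5)*S_-.5
            k=np.zeros(m.shape,'uint8');cv2.fillConvexPoly(k,cv2.convexHull((q*16).round().astype('int32')),1,shift=4)
            return 1-(m&(k>0)).sum()/(m|(k>0)).sum()
        b=min((minimize(cost,[p[0],p[1],a],method='Nelder-Mead',options=dict(initial_simplex=[[p[0],p[1],a],[p[0]+.006,p[1],a],[p[0],p[1]+.006,a],[p[0],p[1],a+.1]])) for a in(-.2,0,.2)),key=lambda r:r.fun)
        out.append(b.x);print(b.x.round(4),'cost',round(b.fun,3),'area',st[i,4])
    return out
E
python3 - <<'E'
from h import *
trays()
E
```

```text
[0.5986 0.1936 0.1322] cost 0.075 area 951
[ 0.585   0.3223 -0.0671] cost 0.045 area 947
[0.4171 0.1764 0.1897] cost 0.085 area 995
[0.408  0.3336 0.0222] cost 0.048 area 992
```

drive_tool([
  [40,[0,0,0],0],
  [40,[0,0,0],0],
  [50,[0,0,-30],0],
  [65,[0,0,-50],0],
  [65,[0,0,-50],0],
  [65,[0,0,-40],0],
  [65,[0,0,0],0],
  [65,[0,0,0],0],
])

```text
clock: 12.2
tcp_pos: [0.4523, -0.1882, 0.2044]
eef_rot: [0.09, 3.14, -0.001]
ft_force: [-0.3, -0.6, -0.3]
gripper_width: 0.0651
gripper_force: 0.0
```

Run:
```python
from h import *
f=snap('wrist','w5.png')
p=w2px(f,[S(-.115,0,.0515),S(-.115,0,.03)]);print(p)
goto(S(-.115,0,.034),A+np.pi/2)
```

```text
[[313.8643565  219.10862249]
 [313.90050845 213.19545941]]
t 12.25 tcp [ 0.4519 -0.1882  0.2039] heading y 1.514 tilt [ 0.001 -0.    -1.   ] j7 1.16
turn -0.003 shift before turn [ -2.2  -0.6 169.9] after turn [ -2.2  -0.6 169.9]
```

View pics/w5.png

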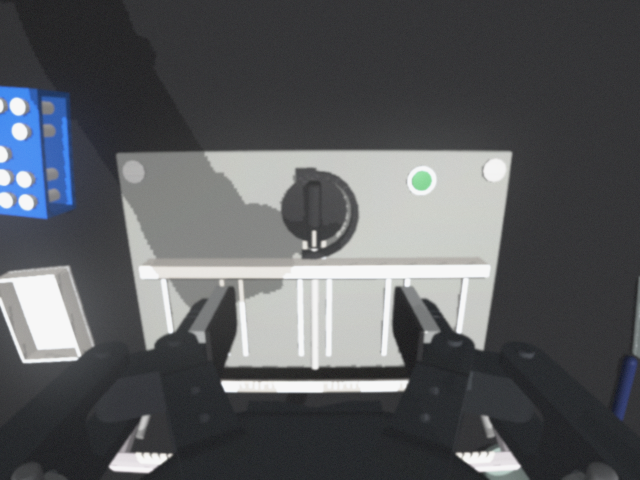

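The cam's white line, at (314,240), points to the bolt, so the gate is open. Now the trays, starting with the one at (0.417, 0.176).

Run:
```python
from h import *
goto([.4171,.1764,.1],.19+np.pi/2)
```

```text
t 12.25 tcp [ 0.4519 -0.1882  0.2039] heading y 1.514 tilt [ 0.001 -0.    -1.   ] j7 1.16
turn -0.247 shift before turn [ 55.5 362.  103.9] after turn [-34.7 364.6 103.9]
```

drive_tool([
  [70,[0,0,0],-0.124],
  [70,[0,0,0],-0.123],
  [70,[-5,52,0],0],
  [70,[-5,52,0],0],
  [70,[-5,52,5],0],
  [70,[-5,52,20],0],
  [70,[-5,52,26],0],
  [70,[-5,52,26],0],
  [70,[-5,52,26],0],
  [70,[0,0,0],0],
  [70,[0,0,0],0],
])

```text
clock: 13.62
tcp_pos: [0.4171, 0.1759, 0.1008]
eef_rot: [0.301, -3.125, 0.001]
ft_force: [-0.4, -0.6, -0.4]
gripper_width: 0.07
gripper_force: 0.0
```

Run:
```python
from h import *
goto([.4171,.1764,.006],.19+np.pi/2)
```

```text
t 13.62 tcp [0.4171 0.1759 0.1008] heading y 1.763 tilt [ 0.002 -0.    -1.   ] j7 0.49
turn 0.002 shift before turn [-0.3  0.6 94.8] after turn [-0.3  0.6 94.8]
```

drive_tool([
  [70,[0,0,40],0],
  [70,[0,0,40],0],
  [70,[0,0,15],0],
  [70,[0,0,0],0],
  [46,[0,0,0],0],
  [46,[0,0,0],0],
  [46,[0,0,0],0],
  [46,[0,0,0],0],
  [46,[0,0,-10],0],
  [46,[0,0,-40],0],
  [46,[0,0,-45],0],
  [46,[0,0,0],0],
], force=30)

```text
clock: 15.12
tcp_pos: [0.4191, 0.1772, 0.1048]
eef_rot: [-0.298, 3.122, 0.003]
ft_force: [0.2, 1.0, -1.3]
gripper_width: 0.0488
gripper_force: 31.6
```

Run:
```python
from h import *
goto(S(.005,-.122,.1),A+np.pi/2);f=snap('wrist','w6.png');s,_=tool();print(s['gripper_width'],s['gripper_force'])
trays()
```

```text
t 15.12 tcp [0.4191 0.1772 0.1048] heading y 1.761 tilt [-0.005  0.001 -1.   ] j7 0.5
turn 0.244 shift before turn [ -52.1 -513.5    4.3] after turn [-174.5 -485.8    4.3]
0.049378069565553816 31.565165519714355
[0.5985 0.1937 0.1341] cost 0.075 area 953
[ 0.585   0.3223 -0.0682] cost 0.045 area 947
```

View pics/w6.png

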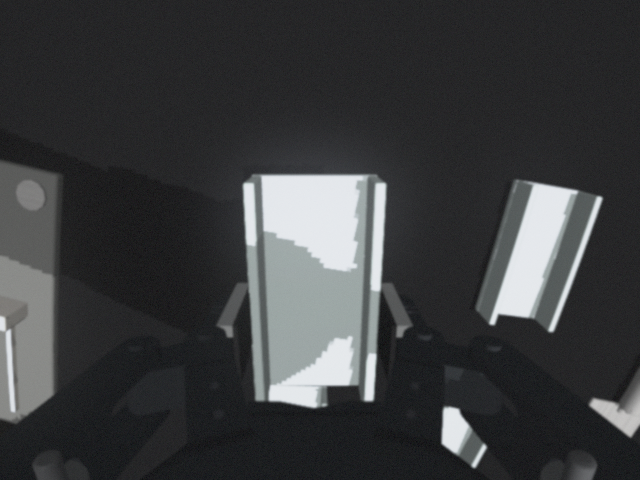

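Run:
```python
from h import *
f=load('w6.png');s,M=tool()
for z in(.123,):
    P=px2w(f,[[247,183],[384,183],[252,403],[372,400]],z);print(((P-s['tcp_pos'])@M*1000).round(1))
P=px2w(f,[[262,176],[364,175]],.103);print(((P-s['tcp_pos'])@M*1000).round(1))
```

```text
[[ 52.7 -21.5 -21. ]
 [ 52.7  24.9 -21. ]
 [-38.7 -24.6 -20.9]
 [-37.1  25.3 -20.9]]
[[ 52.4 -19.1  -1. ]
 [ 52.8  20.7  -1. ]]
```

drive_tool([
  [46,[0,0,-5],0.124],
  [46,[0,0,-5],0.12],
  [46,[-17,-48,0],0],
  [46,[-17,-48,0],0],
  [46,[-17,-48,0],0],
  [46,[-17,-48,0],0],
  [46,[-17,-48,0],0],
  [46,[-17,-48,0],0],
  [46,[-17,-48,0],0],
  [46,[-17,-48,0],0],
  [46,[-17,-48,0],0],
  [46,[-17,-48,0],0],
])

```text
clock: 16.73
tcp_pos: [0.5612, -0.3139, 0.1099]
eef_rot: [-0.084, -3.138, -0.001]
ft_force: [1.3, 0.5, 0.4]
gripper_width: 0.049
gripper_force: 31.5
```

Run:
```python
from h import *
goto(S(.005,-.122,.015),A+np.pi/2)
```

```text
t 16.73 tcp [ 0.5612 -0.3139  0.1099] heading y 1.517 tilt [ 0.002  0.001 -1.   ] j7 1.33
turn 0.0 shift before turn [-6.4 -3.  94.9] after turn [-6.4 -3.  94.9]
```

drive_tool([
  [46,[-8,-3,10],0],
  [46,[0,0,25],0],
  [46,[0,0,20],0],
  [46,[0,0,10],0],
  [46,[0,0,0],0],
  [46,[0,0,0],0],
])

```text
clock: 17.48
tcp_pos: [0.5701, -0.3157, 0.0474]
eef_rot: [0.084, 3.139, -0.0]
ft_force: [0.5, 0.5, -1.3]
gripper_width: 0.0491
gripper_force: 31.5
```

Run:
```python
from h import *
goto(S(.007,-.122,.015),A+np.pi/2)
f=snap('wrist','w7.png');im=cv2.imread('pics/w7.png');g=lambda P:[tuple(map(int,q.round())) for q in w2px(f,P)]
for b in(122,44,-44,-122):
    for e in(-29.5,29.5): cv2.line(im,*g([S(-.05,(b+e)/1e3,.013),S(.05,(b+e)/1e3,.013)]),(0,255,0),1)
cv2.line(im,*g([S(-.05,-.165,.032),S(-.05,.165,.032)]),(255,0,0),1)
cv2.imwrite('pics/w7o.png',im)
```

```text
t 17.48 tcp [ 0.5701 -0.3157  0.0474] heading y 1.517 tilt [-0.001 -0.    -1.   ] j7 1.28
turn 0.0 shift before turn [ 0.8 -1.6 32.4] after turn [ 0.8 -1.6 32.4]
```

View pics/w7o.png

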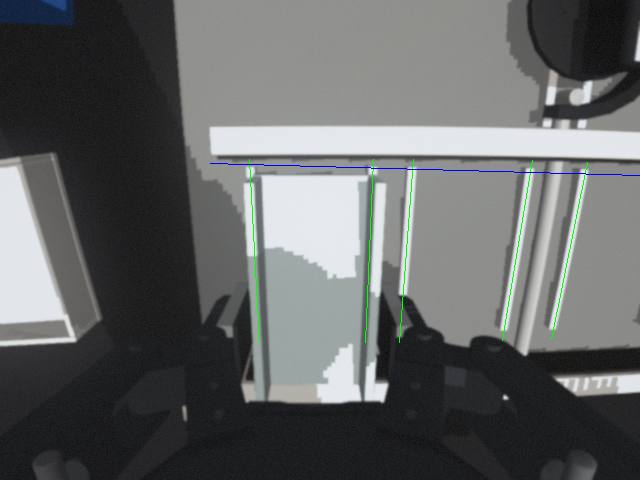

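Green model rib lines coincide with the real ribs, so the bay model is good. The tray hangs just in front of the wall and 1.6 mm to the right. I'll correct that and lower it.

drive_tool([
  [46,[0.5,-1.6,10],0],
  [46,[0,0,12],0],
  [46,[0,0,7],0],
  [46,[0,0,3],0],
  [46,[0,0,0],0],
  [46,[0,0,0],0],
])

```text
clock: 18.27
tcp_pos: [0.5684, -0.3175, 0.0156]
eef_rot: [-0.085, -3.139, 0.001]
ft_force: [-6.0, 0.6, 11.9]
gripper_width: 0.0494
gripper_force: 32.9
```

Run:
```python
from h import *
goto(S(.007,-.122,.014),A+np.pi/2)
```

```text
t 18.27 tcp [ 0.5684 -0.3175  0.0156] heading y 1.517 tilt [ 0.001 -0.001 -1.   ] j7 1.25
turn -0.0 shift before turn [-0.8  0.2  1.6] after turn [-0.8  0.2  1.6]
```

drive_tool([
  [58,[0,0,0],0],
  [58,[0,0,0],0],
  [58,[0,0,0],0],
  [58,[0,0,-15],0],
  [58,[0,0,-40],0],
  [58,[0,0,-45],0],
  [70,[0,0,-10],0],
])

```text
clock: 19.15
tcp_pos: [0.5709, -0.3172, 0.129]
eef_rot: [0.084, 3.135, -0.002]
ft_force: [0.0, 0.1, 0.6]
gripper_width: 0.0695
gripper_force: 0.0
```

```bash
cat >> h.py <<'E'
def bays(fn):
    """rectified view of the stand at z=.032 (tray rims), 2 px/mm, stand +x up, +y left"""
    f=snap('wrist',fn);im=cv2.imread('pics/'+fn);W,H=760,300
    v,u=np.mgrid[0:H,0:W];x=(80-v/2)/1e3;y=(190-u/2)/1e3;c,s=np.cos(A),np.sin(A)
    P=np.stack([O[0]+c*x-s*y,O[1]+s*x+c*y,np.full(x.shape,.032)],-1)
    q=w2px(f,P).reshape(H,W,2).astype('float32')
    o=cv2.remap(im,q[...,0],q[...,1],cv2.INTER_LINEAR)
    for b in(122,44,-44,-122):
        X=int((190-b)*2);cv2.drawMarker(o,(X,160),(0,0,255),0,10)
    cv2.imwrite('pics/r_'+fn,o)
E
python3 - <<'E'
from h import *
bays('w8.png');L=trays()
goto([.5986,.1936,.1],.133+np.pi/2)
E
```

```text
[0.5985 0.1938 0.1367] cost 0.071 area 949
[ 0.5852  0.3225 -0.0729] cost 0.044 area 945
[0.4073 0.3336 0.0222] cost 0.045 area 987
t 19.25 tcp [ 0.5697 -0.3176  0.1266] heading y 1.517 tilt [-0.003 -0.001 -1.   ] j7 1.35
turn -0.187 shift before turn [ -1.3 512.   25.9] after turn [-96.4 502.9  25.9]
```

View pics/r_w8.png

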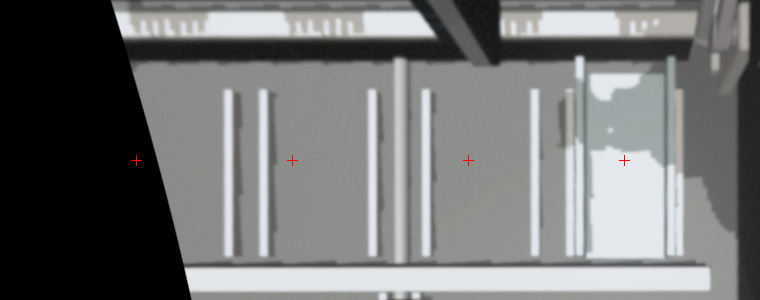

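Tray is seated between bay 4's ribs, rims at columns 580–672 and rows 57–258. Next is the far-right tray, for bay 3.

drive_tool([
  [70,[0,0,0],-0.187],
  [70,[-10,50,0],0],
  [70,[-10,50,0],0],
  [70,[-9,50,0],0],
  [70,[-10,50,0],0],
  [70,[-10,50,0],0],
  [70,[-9,50,0],0],
  [70,[-10,50,0],0],
  [70,[-9,51,6],0],
  [70,[-10,51,20],0],
  [70,[-9,51,0],0],
  [70,[0,0,0],0],
])

```text
clock: 20.75
tcp_pos: [0.5953, 0.1996, 0.0978]
eef_rot: [0.221, -3.132, -0.005]
ft_force: [0.0, -0.3, -0.6]
gripper_width: 0.07
gripper_force: 0.0
```

Run:
```python
from h import *
goto([.5985,.1937,.006],.135+np.pi/2)
```

```text
t 20.75 tcp [0.5953 0.1996 0.0978] heading y 1.712 tilt [ 0.001  0.003 -1.   ] j7 0.68
turn 0.006 shift before turn [-2.5 -6.7 91.8] after turn [-2.5 -6.6 91.8]
```

drive_tool([
  [70,[-2,-5,35],0.005],
  [70,[0,0,40],0],
  [70,[0,0,17],0],
  [70,[0,0,0],0],
  [46,[0,0,0],0],
  [46,[0,0,0],0],
  [46,[0,0,0],0],
  [46,[0,0,0],0],
  [46,[0,0,-10],0],
  [46,[0,0,-40],0],
  [46,[0,0,-50],0],
  [46,[0,0,0],0],
])

```text
clock: 22.25
tcp_pos: [0.6016, 0.1908, 0.1114]
eef_rot: [-0.201, 3.129, 0.004]
ft_force: [1.0, -0.2, 0.3]
gripper_width: 0.0494
gripper_force: 31.7
```

Run:
```python
from h import *
goto(S(.009,-.044,.1),A+np.pi/2)
f=snap('wrist','w9.png');im=cv2.imread('pics/w9.png');s,M=tool()
# tray front edge rows: along centre column of tray
col=im[:,290:340].min(2).mean(1);e=np.argmax(np.diff(col[100:260]))+100;print('edge row',e,col[e-3:e+5].round())
print(((px2w(f,[[315,e+.5]],s['tcp_pos'][2]-.002)-s['tcp_pos'])@M*1000).round(1))
```

```text
t 22.25 tcp [0.6016 0.1908 0.1114] heading y 1.699 tilt [-0.007  0.002 -1.   ] j7 0.7
turn 0.182 shift before turn [  81.1 -423.5    9.9] after turn [   3.1 -431.2    9.9]
edge row 173 [ 57.  59.  69. 103. 159. 209. 225. 227.]
[[53.4  1.3  1.8]]
```

drive_tool([
  [46,[0,0,-5],0.182],
  [46,[0,-48,0],0],
  [46,[0,-48,0],0],
  [46,[0,-48,0],0],
  [46,[0,-48,0],0],
  [46,[0,-48,0],0],
  [46,[0,-48,0],0],
  [46,[0,-48,0],0],
  [46,[0,-48,0],0],
  [46,[2,-47,10],0],
  [46,[0,0,30],0],
  [46,[0,0,10],0],
])

```text
clock: 23.8
tcp_pos: [0.5728, -0.2416, 0.0589]
eef_rot: [-0.086, -3.136, -0.002]
ft_force: [0.7, 0.2, -0.9]
gripper_width: 0.0491
gripper_force: 31.7
```

Run:
```python
from h import *
goto(S(.010,-.044,.015),A+np.pi/2)
```

```text
t 23.8 tcp [ 0.5728 -0.2416  0.0589] heading y 1.516 tilt [ 0.004  0.001 -1.   ] j7 1.16
turn -0.001 shift before turn [-3.7  2.1 43.9] after turn [-3.7  2.1 43.9]
```

drive_tool([
  [46,[-2,1,15],0],
  [46,[-1,0,5],0],
  [46,[0,0,0],0],
  [46,[0,0,0],0],
])

```text
clock: 24.3
tcp_pos: [0.5783, -0.24, 0.0423]
eef_rot: [0.084, 3.14, -0.0]
ft_force: [0.5, -0.8, 0.1]
gripper_width: 0.0495
gripper_force: 31.7
```

Run:
```python
from h import *
goto(S(.010,-.044,.015),A+np.pi/2)
```

```text
t 24.3 tcp [ 0.5783 -0.24    0.0423] heading y 1.517 tilt [-0.001 -0.    -1.   ] j7 1.14
turn 0.0 shift before turn [ 2.   0.4 27.3] after turn [ 2.   0.4 27.3]
```

drive_tool([
  [46,[2,0.4,10],0],
  [46,[0,0,9],0],
  [46,[0,0,6],0],
  [46,[0,0,2],0],
  [46,[0,0,0],0],
  [46,[0,0,0],0],
])

```text
clock: 25.05
tcp_pos: [0.5755, -0.24, 0.016]
eef_rot: [-0.085, -3.14, 0.002]
ft_force: [-6.7, 0.5, 15.4]
gripper_width: 0.0494
gripper_force: 33.8
```

Run:
```python
from h import *
goto(S(.010,-.044,.014),A+np.pi/2)
```

```text
t 25.05 tcp [ 0.5755 -0.24    0.016 ] heading y 1.517 tilt [ 0.    -0.001 -1.   ] j7 1.11
turn -0.001 shift before turn [-0.9  0.4  2. ] after turn [-0.9  0.4  2. ]
```

drive_tool([
  [58,[0,0,0],0],
  [58,[0,0,0],0],
  [58,[0,0,0],0],
  [58,[0,0,-15],0],
  [58,[0,0,-40],0],
  [58,[0,0,-45],0],
  [70,[0,0,0],0],
])

```text
clock: 25.92
tcp_pos: [0.5783, -0.2393, 0.1193]
eef_rot: [0.084, 3.134, -0.002]
ft_force: [0.3, 0.2, -0.5]
gripper_width: 0.0699
gripper_force: 0.0
```

Run:
```python
from h import *
bays('w10.png');L=trays()
goto([*L[0][:2],.1],L[0][2]+np.pi/2)
goto([*L[1][:2],.1],L[1][2]+np.pi/2)
```

```text
[ 0.5849  0.3224 -0.0687] cost 0.044 area 949
[0.4073 0.3336 0.0228] cost 0.045 area 992
t 26.02 tcp [ 0.576  -0.2399  0.1155] heading y 1.517 tilt [-0.001 -0.001 -1.   ] j7 1.21
turn 0.015 shift before turn [ 21.4 562.   15. ] after turn [ 29.7 561.6  15. ]
t 26.02 tcp [ 0.576  -0.2399  0.1155] heading y 1.517 tilt [-0.001 -0.001 -1.   ] j7 1.21
turn -0.077 shift before turn [199.3 563.6  14.8] after turn [155.5 577.3  14.8]
```

View pics/r_w10.png

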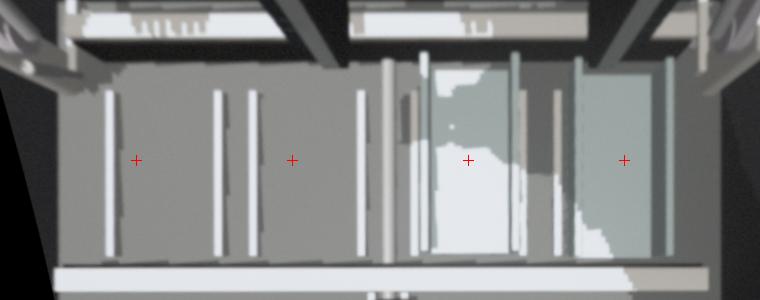

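Bay 3's tray is seated too (rims at columns 424–516, rows 52–252). Next, the tray at (0.585, 0.322).

drive_tool([
  [70,[3,50,0],0.015],
  [70,[3,51,0],0],
  [70,[3,51,0],0],
  [70,[3,51,0],0],
  [70,[2,51,0],0],
  [70,[3,51,0],0],
  [70,[3,51,0],0],
  [70,[2,51,0],0],
  [70,[3,51,5],0],
  [70,[3,51,10],0],
  [70,[2,51,0],0],
  [70,[0,0,0],0],
])

```text
clock: 27.52
tcp_pos: [0.5809, 0.3265, 0.0987]
eef_rot: [-0.097, -3.137, -0.004]
ft_force: [-0.1, 0.0, 0.2]
gripper_width: 0.07
gripper_force: 0.0
```

Run:
```python
from h import *
goto([.585,.3224,.006],-.069+np.pi/2)
```

```text
t 27.52 tcp [0.5809 0.3265 0.0987] heading y 1.509 tilt [ 0.003  0.003 -1.   ] j7 0.37
turn 0.007 shift before turn [-4.6 -4.1 92.7] after turn [-4.6 -4.  92.7]
```

drive_tool([
  [70,[-1,-1,35],0.005],
  [70,[0,0,40],0],
  [70,[0,0,17],0],
  [70,[0,0,0],0],
  [46,[0,0,0],0],
  [46,[0,0,0],0],
  [46,[0,0,0],0],
  [46,[0,0,0],0],
  [46,[0,0,-10],0],
  [46,[0,0,-40],0],
  [46,[0,0,-50],0],
  [46,[0,0,0],0],
])

```text
clock: 29.02
tcp_pos: [0.586, 0.322, 0.1127]
eef_rot: [0.116, 3.134, 0.007]
ft_force: [0.1, 1.6, -1.0]
gripper_width: 0.049
gripper_force: 32.2
```

Run:
```python
from h import *
goto(S(.009,.044,.1),A+np.pi/2)
f=snap('wrist','w11.png');im=cv2.imread('pics/w11.png');s,M=tool()
col=im[:,290:340].min(2).mean(1);e=np.argmax(np.diff(col[100:260]))+100;print('edge row',e,col[e-3:e+5].round())
print(((px2w(f,[[315,e+.5]],s['tcp_pos'][2]-.002)-s['tcp_pos'])@M*1000).round(1))
```

```text
t 29.02 tcp [0.586  0.322  0.1127] heading y 1.497 tilt [-0.006  0.005 -1.   ] j7 0.38
turn -0.02 shift before turn [ -29.  -472.9   10.5] after turn [ -19.6 -473.3   10.5]
edge row 175 [ 61.  62.  75. 112. 170. 218. 232. 234.]
[[52.9  1.5  1.8]]
```

drive_tool([
  [46,[0,0,-5],-0.02],
  [46,[-2,-52,0],0],
  [46,[-2,-52,0],0],
  [46,[-2,-52,0],0],
  [46,[-2,-53,0],0],
  [46,[-3,-53,0],0],
  [46,[-2,-53,0],0],
  [46,[-3,-53,0],0],
  [46,[-2,-53,0],0],
  [46,[-2,-52,10],0],
  [46,[0,0,35],0],
  [46,[0,0,20],0],
])

```text
clock: 30.58
tcp_pos: [0.5776, -0.1542, 0.0452]
eef_rot: [-0.085, -3.137, -0.001]
ft_force: [0.0, -0.0, -0.9]
gripper_width: 0.0492
gripper_force: 32.1
```

drive_tool([
  [46,[0,0,5],0],
  [46,[0,0,0],0],
  [46,[0,0,0],0],
])

```text
clock: 30.95
tcp_pos: [0.5799, -0.1528, 0.0436]
eef_rot: [0.083, 3.139, -0.0]
ft_force: [-0.8, 0.5, -0.5]
gripper_width: 0.0492
gripper_force: 32.1
```

Run:
```python
from h import *
goto(S(.009,.044,.015),A+np.pi/2)
```

```text
t 30.95 tcp [ 0.5799 -0.1528  0.0436] heading y 1.518 tilt [-0.002 -0.    -1.   ] j7 0.98
turn 0.001 shift before turn [-0.1  1.1 28.6] after turn [-0.1  1.1 28.6]
```

drive_tool([
  [46,[0,1.1,10],0],
  [46,[0,0,9],0],
  [46,[0,0,6],0],
  [46,[0,0,3],0],
  [46,[0,0,0],0],
  [46,[0,0,0],0],
])

```text
clock: 31.7
tcp_pos: [0.5789, -0.1525, 0.0169]
eef_rot: [0.085, 3.14, -0.003]
ft_force: [-8.5, -0.8, 24.6]
gripper_width: 0.0494
gripper_force: 35.3
```

Run:
```python
from h import *
goto(S(.009,.044,.014),A+np.pi/2)
```

```text
t 31.7 tcp [ 0.5789 -0.1525  0.0169] heading y 1.517 tilt [-0.    -0.002 -1.   ] j7 0.95
turn -0.001 shift before turn [-1.2  0.9  2.9] after turn [-1.2  0.9  2.9]
```

drive_tool([
  [46,[0,0,-1.5],0],
  [58,[0,0.5,0],0],
  [58,[0,0,0],0],
  [58,[0,0,0],0],
  [58,[0,0,-15],0],
  [58,[0,0,-40],0],
  [58,[0,0,-45],0],
  [70,[0,0,0],0],
])

```text
clock: 32.7
tcp_pos: [0.5815, -0.1512, 0.1206]
eef_rot: [0.084, 3.134, -0.001]
ft_force: [0.4, -0.4, 0.0]
gripper_width: 0.07
gripper_force: 0.0
```

Run:
```python
from h import *
bays('w12.png');L=trays()
goto([*L[0][:2],.1],L[0][2]+np.pi/2)
```

```text
[0.408  0.3336 0.0225] cost 0.049 area 993
t 32.8 tcp [ 0.5794 -0.1521  0.117 ] heading y 1.517 tilt [-0.001 -0.001 -1.   ] j7 1.06
turn -0.076 shift before turn [197.4 475.7  16.4] after turn [160.5 489.4  16.4]
```

View pics/r_w12.png

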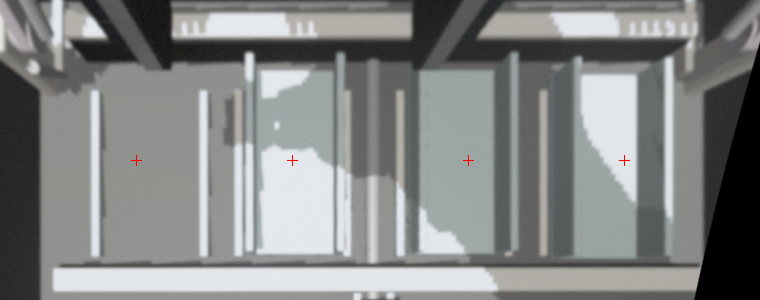

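Bay 2's tray is seated (rims at columns 249–340). By my count that was picture 15, one over the allowance of 14, so I won't view any more and will check with numbers only. Last tray next.

drive_tool([
  [70,[0,0,0],-0.076],
  [70,[16,49,0],0],
  [70,[16,49,0],0],
  [70,[16,49,0],0],
  [70,[16,49,0],0],
  [70,[16,49,0],0],
  [70,[16,49,0],0],
  [70,[16,49,0],0],
  [70,[16,49,5],0],
  [70,[16,49,10],0],
  [70,[16,49,0],0],
  [70,[0,0,0],0],
])

```text
clock: 34.3
tcp_pos: [0.4053, 0.3389, 0.1009]
eef_rot: [0.046, -3.139, -0.004]
ft_force: [0.1, 0.1, -0.5]
gripper_width: 0.0699
gripper_force: 0.0
```

Run:
```python
from h import *
goto([.408,.3336,.006],.0225+np.pi/2)
```

```text
t 34.3 tcp [0.4053 0.3389 0.1009] heading y 1.6 tilt [ 0.002  0.003 -1.   ] j7 0.15
turn 0.007 shift before turn [-2.7 -5.6 94.9] after turn [-2.7 -5.6 94.9]
```

drive_tool([
  [70,[0,-1,37],0.005],
  [70,[0,0,40],0],
  [70,[0,0,17],0],
  [70,[0,0,0],0],
  [46,[0,0,0],0],
  [46,[0,0,0],0],
  [46,[0,0,0],0],
  [46,[0,0,0],0],
  [46,[0,0,-10],0],
  [46,[0,0,-40],0],
  [46,[0,0,-50],0],
  [46,[0,0,0],0],
])

```text
clock: 35.8
tcp_pos: [0.4095, 0.3353, 0.111]
eef_rot: [-0.027, 3.137, 0.007]
ft_force: [-0.1, 0.1, -0.6]
gripper_width: 0.0494
gripper_force: 31.4
```

Run:
```python
from h import *
goto(S(.009,.122,.1),A+np.pi/2)
f=snap('wrist','w13.png');im=cv2.imread('pics/w13.png');s,M=tool()
col=im[:,290:340].min(2).mean(1);e=np.argmax(np.diff(col[100:260]))+100;print('edge row',e,col[e-3:e+5].round())
print(((px2w(f,[[315,e+.5]],s['tcp_pos'][2]-.002)-s['tcp_pos'])@M*1000).round(1))
```

```text
t 35.8 tcp [0.4095 0.3353 0.111 ] heading y 1.588 tilt [-0.005  0.004 -1.   ] j7 0.16
turn 0.071 shift before turn [-167.8 -412.1   10. ] after turn [-196.5 -399.2   10. ]
edge row 171 [ 81.  84.  97. 142. 208. 240. 245. 246.]
[[54.9  1.5  1.8]]
```

drive_tool([
  [46,[0,0,-5],0.071],
  [46,[-22,-44,0],0],
  [46,[-22,-44,0],0],
  [46,[-22,-45,0],0],
  [46,[-22,-44,0],0],
  [46,[-22,-44,0],0],
  [46,[-22,-45,0],0],
  [46,[-22,-44,0],0],
  [46,[-22,-45,0],0],
  [46,[-22,-44,10],0],
  [46,[0,0,35],0],
  [46,[0,0,20],0],
])

```text
clock: 37.35
tcp_pos: [0.5831, -0.0764, 0.0445]
eef_rot: [-0.086, -3.137, -0.0]
ft_force: [-0.7, 0.2, -1.3]
gripper_width: 0.0491
gripper_force: 31.4
```

drive_tool([
  [46,[0,0,5],0],
  [46,[0,0,0],0],
  [46,[0,0,0],0],
])

```text
clock: 37.72
tcp_pos: [0.5852, -0.075, 0.0432]
eef_rot: [0.083, 3.139, -0.0]
ft_force: [-0.3, -0.0, -0.8]
gripper_width: 0.0491
gripper_force: 31.4
```

Run:
```python
from h import *
goto(S(.010,.122,.0165),A+np.pi/2)
```

```text
t 37.73 tcp [ 0.5852 -0.075   0.0432] heading y 1.518 tilt [-0.002  0.    -1.   ] j7 0.85
turn 0.001 shift before turn [ 0.   1.2 26.7] after turn [ 0.   1.2 26.7]
```

drive_tool([
  [46,[0,1.4,10],0],
  [46,[0,0,9],0],
  [46,[0,0,6],0],
  [46,[0,0,2],0],
  [46,[0,0,0],0],
  [46,[0,0,0],0],
])

```text
clock: 38.48
tcp_pos: [0.5845, -0.0744, 0.016]
eef_rot: [0.084, 3.14, -0.002]
ft_force: [-4.6, -0.8, 12.7]
gripper_width: 0.0491
gripper_force: 33.0
```

Run:
```python
from h import *
goto(S(.010,.122,.0165),A+np.pi/2)
```

```text
t 38.48 tcp [ 0.5845 -0.0744  0.016 ] heading y 1.517 tilt [-0.    -0.001 -1.   ] j7 0.82
turn 0.0 shift before turn [-0.8  0.6 -0.5] after turn [-0.8  0.6 -0.5]
```

drive_tool([
  [58,[0,0,0],0],
  [58,[0,0,0],0],
  [58,[0,0,0],0],
  [58,[0,0,-15],0],
  [58,[0,0,-40],0],
  [58,[0,0,-45],0],
  [58,[30,-20,0],0],
  [58,[45,-45,0],0],
  [40,[45,-45,0],0],
  [40,[0,0,0],0],
  [40,[0,0,0],0],
])

```text
clock: 39.85
tcp_pos: [0.4614, -0.1761, 0.1161]
eef_rot: [0.086, 3.139, -0.0]
ft_force: [0.7, -0.4, 1.1]
gripper_width: 0.0399
gripper_force: 0.0
```

Run:
```python
from h import *
goto(S(-.116,0,.034),A+np.pi/2)
bays('w14.png');im=cv2.imread('pics/r_w14.png').min(2).astype(int)
# tray rims: vertical bright lines extending above the ribs (rows 60-80) 
for b in(122,44,-44,-122):
    X=int((190-b)*2)
    print(b,''.join('#' if v>110 else '.' for v in im[205:240,X-75:X+75:2].mean(0)))
```

```text
t 39.85 tcp [ 0.4614 -0.1761  0.1161] heading y 1.516 tilt [-0.002 -0.    -1.   ] j7 1.08
turn -0.001 shift before turn [  7.9 -13.2  82. ] after turn [  7.9 -13.2  82. ]
122 ###################.............................##############.............
44 ................................###########################################
-44 ###################........................................................
-122 #...........................###############################################
```

drive_tool([
  [40,[8,-13,20],0],
  [40,[0,0,35],0],
  [40,[0,0,20],0],
  [40,[0,0,6],0],
  [40,[0,0,0],0],
  [40,[0,0,0],0],
  [8,[0,0,0],0],
  [8,[0,0,0],0],
  [8,[0,0,0],0],
  [8,[0,0,0],0],
], force=40)

```text
clock: 41.15
tcp_pos: [0.4523, -0.1887, 0.0347]
eef_rot: [0.085, 3.14, -0.001]
ft_force: [-1.2, 0.3, 6.3]
gripper_width: 0.0108
gripper_force: 41.5
```

Run:
```python
from h import *
goto(S(-.116,0,.034),A+np.pi/2);s,_=tool();print(s['ft_force'],s['gripper_width']);trays()
```

```text
t 41.15 tcp [ 0.4523 -0.1887  0.0347] heading y 1.517 tilt [-0.001 -0.    -1.   ] j7 0.96
turn -0.0 shift before turn [-0.7 -0.1  0.7] after turn [-0.7 -0.1  0.7]
[-1.17281102  0.25779638  6.30132192] 0.010807774479245566
```

drive_tool([
  [8,[0,0,0],0.16],
  [8,[0,0,0],0.16],
  [8,[0,0,0],0.16],
  [8,[0,0,0],0.16],
  [8,[0,0,0],0.16],
  [8,[0,0,0],0.16],
  [8,[0,0,0],0.16],
  [8,[0,0,0],0.16],
  [8,[0,0,0],0.16],
  [8,[0,0,0],0.16],
  [8,[0,0,0],0],
], force=50)

```text
clock: 42.58
tcp_pos: [0.4536, -0.1877, 0.0347]
eef_rot: [2.308, 2.129, 0.004]
ft_force: [2.7, 4.8, 4.1]
gripper_width: 0.0108
gripper_force: 51.1
```

Run:
```python
from h import *
goto(S(-.116,0,.034),A+np.pi/2);s,_=tool();print(s['ft_force'],s['moment'],s['gripper_width'])
```

```text
t 42.58 tcp [ 0.4536 -0.1877  0.0347] heading y -0.081 tilt [ 0.001  0.003 -1.   ] j7 -0.28
turn 1.543 shift before turn [-1.3 -0.5  0.7] after turn [-0.6  1.2  0.7]
[2.74173685 4.84432301 4.08614689] [ 0.92901819 -0.59004044 -0.15374363] 0.010842021724153869
```

drive_tool([
  [8,[0,0,0],0.16],
  [8,[0,0,0],0.16],
  [8,[0,0,0],0.16],
  [8,[0,0,0],0.16],
  [8,[0,0,0],0.16],
  [8,[0,0,0],0.16],
  [8,[0,0,0],0.16],
  [8,[0,0,0],0.16],
  [8,[0,0,0],0.15],
  [8,[0,0,0],0.12],
  [8,[0,0,0],0],
  [8,[0,0,0],0],
])

```text
clock: 44.08
tcp_pos: [0.4547, -0.189, 0.0348]
eef_rot: [3.14, -0.09, 0.007]
ft_force: [7.0, 0.4, 1.3]
gripper_width: 0.0112
gripper_force: 50.8
```

Run:
```python
from h import *
goto(S(-.116,0,.034),A+np.pi/2);s,_=tool();print(s['ft_force'],s['moment'],s['gripper_width'])
```

```text
t 44.08 tcp [ 0.4547 -0.189   0.0348] heading y -1.628 tilt [ 0.005  0.001 -1.   ] j7 -1.36
turn -0.004 shift before turn [-1.7  0.   0.8] after turn [-1.7  0.   0.8]
[7.03053696 0.42111216 1.27575532] [ 0.22045561 -1.21677488 -0.01191195] 0.011191011226957743
```

drive_tool([
  [40,[0,0,0],0],
  [40,[0,0,0],0],
  [40,[0,0,-40],0],
  [45,[0,0,-50],0],
  [45,[0,0,-60],0],
  [45,[0,0,-40],0],
  [45,[30,0,0],0],
  [45,[0,0,0],0],
  [45,[0,0,0],0],
])

```text
clock: 45.2
tcp_pos: [0.4806, -0.1905, 0.2233]
eef_rot: [-3.14, 0.097, 0.004]
ft_force: [-0.3, -1.0, -0.8]
gripper_width: 0.0451
gripper_force: 0.0
```

```bash
cat > chk.py <<'E'
from h import *
f=snap('wrist','w15.png');g=cv2.GaussianBlur(cv2.imread('pics/w15.png').astype('float32').min(2),(0,0),1)
G=np.hypot(cv2.Sobel(g,5,1,0),cv2.Sobel(g,5,0,1));G=np.minimum(G,150)
t=np.linspace(-1,1,81)
def score(b,dx,dy,a):
    e=[]
    for w in(.025,-.025,.021,-.021): e.append(np.c_[.05*t,np.full(81,w)])
    for l in(.05,-.05): e.append(np.c_[np.full(21,l),.025*t[::4]])
    tot=0
    for k,q in enumerate(e):
        q=q@np.array([[np.cos(a),np.sin(a)],[-np.sin(a),np.cos(a)]])
        z=.032 if k<4 else .012
        P=np.array([S(dx+x,b+dy+y,z) for x,y in q])
        p=w2px(f,P).astype('float32');tot+=cv2.remap(G,p[None,:,0],p[None,:,1],1).mean()*(1 if k<4 else .7)
    return tot
for b in(.122,.044,-.044,-.122):
    r=max((score(b,x,y,a),x,y,a) for x in np.arange(-.014,.0141,.002) for y in np.arange(-.006,.0061,.001) for a in(-.06,-.03,0,.03,.06))
    print(b,np.round(r,4))
# cam white line
p=w2px(f,[S(-.115,0,.0515)])[0];im=cv2.imread('pics/w15.png').min(2)
y,x=np.mgrid[0:480,0:640];m=(im>140)&(np.hypot(x-p[0],y-p[1])<38);print(p,x[m].mean(),y[m].mean(),m.sum())
goto(S(.107,0,.135),A+np.pi/2)
E
python3 chk.py
```

```text
0.122 [ 6.539356e+02  0.000000e+00 -1.000000e-03  0.000000e+00]
0.044 [ 7.399304e+02  0.000000e+00 -5.000000e-03  0.000000e+00]
-0.044 [7.562632e+02 0.000000e+00 3.000000e-03 0.000000e+00]
-0.122 [593.6052   0.       0.       0.    ]
[313.96706169 239.26831526] 289.8030560271647 251.79456706281834 589
t 45.25 tcp [ 0.4806 -0.1905  0.2233] heading y -1.633 tilt [-0.002 -0.    -1.   ] j7 -1.34
turn -0.008 shift before turn [195.5  -1.8  87.9] after turn [195.5  -0.2  87.9]
```

Fit puts all four trays at x 0 and square, drawn tight. Now the comb bar: go above the tab, descend, grip.

drive_tool([
  [45,[45,0,0],-0.008],
  [45,[50,0,0],0],
  [45,[50,0,0],0],
  [45,[50,0,0],0],
  [45,[0,0,0],0],
  [45,[0,0,0],0],
])

```text
clock: 46.0
tcp_pos: [0.6754, -0.2017, 0.2231]
eef_rot: [-3.14, 0.085, 0.004]
ft_force: [-0.6, 0.0, -0.3]
gripper_width: 0.0451
gripper_force: 0.0
```

Run:
```python
from h import *
goto(S(.107,0,.135),A+np.pi/2)
```

```text
t 46.0 tcp [ 0.6754 -0.2017  0.2231] heading y -1.625 tilt [-0.003  0.    -1.   ] j7 -1.41
turn -0.001 shift before turn [ 0.4 -0.9 88.1] after turn [ 0.4 -0.9 88.1]
```

drive_tool([
  [45,[0,-1,30],0],
  [45,[0,0,30],0],
  [45,[0,0,20],0],
  [45,[0,0,6],0],
  [45,[0,0,0],0],
  [15,[0,0,0],0],
  [15,[0,0,0],0],
  [15,[0,0,0],0],
  [15,[0,0,0],0],
], force=50)

```text
clock: 47.12
tcp_pos: [0.6771, -0.2007, 0.1396]
eef_rot: [3.14, -0.085, 0.003]
ft_force: [-2.3, -0.1, 6.3]
gripper_width: 0.0208
gripper_force: 49.2
```

drive_tool([
  [15,[-12,0,-5.5],0],
  [15,[-13,0,-4],0],
  [15,[-13,0,-2.5],0],
  [15,[-13.5,0,-1],0],
  [15,[-13.5,0,1],0],
  [15,[-13.5,0,2.5],0],
  [15,[-13,0,4],0],
  [15,[-12.5,0,5.5],0],
])

```text
clock: 48.12
tcp_pos: [0.5759, -0.1954, 0.1416]
eef_rot: [3.138, -0.085, 0.014]
ft_force: [1.3, 0.3, 11.1]
gripper_width: 0.021
gripper_force: 52.1
```

drive_tool([
  [15,[-11.5,0,7],0],
  [15,[-10.5,0,8],0],
  [15,[-9.5,0,9.5],0],
  [15,[-8.5,0,10.5],0],
  [15,[-7,0,11.5],0],
  [15,[-5.5,0,12],0],
  [15,[-4,0,13],0],
  [15,[0,0,0],0],
])

```text
clock: 49.12
tcp_pos: [0.5147, -0.1921, 0.0662]
eef_rot: [-3.14, 0.087, 0.005]
ft_force: [-6.2, 0.3, 3.0]
gripper_width: 0.0211
gripper_force: 65.9
```

drive_tool([
  [15,[-2,0,12],0],
  [15,[0,0,0],0],
  [40,[0,0,0],0],
  [45,[0,0,0],0],
  [45,[0,0,0],0],
  [45,[0,0,-30],0],
  [45,[0,0,-50],0],
  [45,[0,0,-50],0],
  [45,[-40,0,-40],0],
  [45,[-30,0,0],0],
  [45,[0,0,0],0],
  [45,[0,0,0],0],
])

```text
clock: 50.62
tcp_pos: [0.4453, -0.1878, 0.2247]
eef_rot: [3.14, -0.085, 0.001]
ft_force: [1.0, 0.3, 0.7]
gripper_width: 0.045
gripper_force: 0.0
```

Run:
```python
from h import *
# numeric check: bar white line position in stand x, and cam line, rectified at bar height
f=snap('wrist','w16.png');im=cv2.imread('pics/w16.png').min(2)
def samp(x,y,z): 
    p=w2px(f,[S(x,y,z)])[0].round().astype(int); return int(im[p[1],p[0]]) if 0<=p[0]<640 and 0<=p[1]<480 else -1
for y in(.13,.06,-.06,-.13): print('bar y',y,[samp(x/1e3,y,.056) for x in range(10,-51,-4)])
print('tab',[samp(x/1e3,0,.060) for x in range(-30,-90,-4)])
p0=S(-.115,0,.0515)
for r in(.022,.025): print('cam ring',[samp(-.115+r*np.cos(a),-r*np.sin(a),.0515) for a in np.arange(2.3,4.1,.14)])
print(manip.get_state()['tcp_pos'])
```

```text
bar y 0.13 [91, 93, 90, 93, 95, 94, 92, 218, 227, 227, 103, 95, 97, 95, 96, 95]
bar y 0.06 [218, 223, 211, 214, 220, 224, 224, 216, 229, 227, 209, 214, 218, 218, 221, 222]
bar y -0.06 [128, 146, 146, 119, 130, 139, 112, 145, 156, 154, 109, 116, 99, 99, 104, 108]
bar y -0.13 [102, 98, 102, 104, 104, 104, 104, 222, 226, 224, 93, 90, 90, 89, 87, 88]
tab [226, 228, 228, 228, 228, 228, 227, 228, 228, 227, 227, 210, 63, 61, 52]
cam ring [63, 62, 63, 65, 48, 77, 220, 66, 59, 65, 69, 66, 66]
cam ring [129, 134, 140, 140, 116, 46, 211, 67, 135, 142, 140, 138, 124]
[ 0.44544057 -0.18772261  0.22446796]
```

```bash
python3 chk.py | head -4
python3 - <<'E'
from h import *
f=snap('wrist','w17.png');im=cv2.imread('pics/w17.png').min(2)
for b in(.122,.044,-.044,-.122):
    q=w2px(f,[S(.02,b+d,.012) for d in np.arange(-.04,.041,.005)]).round().astype(int);print(b,[int(im[v,u]) if 0<=u<640 and 0<=v<480 else -1 for u,v in q])
E
```

```text
0.122 [ 6.195294e+02  0.000000e+00 -1.000000e-03  0.000000e+00]
0.044 [ 6.930952e+02  0.000000e+00 -5.000000e-03  0.000000e+00]
-0.044 [7.00111e+02 0.00000e+00 3.00000e-03 0.00000e+00]
-0.122 [588.7783   0.       0.       0.    ]
0.122 [146, 145, 222, 101, 153, 221, 227, 227, 227, 226, 227, 227, 158, 89, 213, 102, 136]
0.044 [147, 145, 220, 209, 223, 227, 226, 226, 227, 227, 227, 227, 121, 218, 223, 147, 144]
-0.044 [147, 146, 219, 153, 227, 227, 227, 227, 226, 227, 225, 227, 215, 136, 225, 148, 142]
-0.122 [100, 151, 208, 105, 221, 226, 226, 227, 227, 227, 227, 224, 114, 123, 219, 147, 148]
```

All four trays show between their ribs, the bar is down, the cam is at about 3.14 rad, and the robot is clear. I'll hand it in.

```bash
python3 -c "
from rig import manip
print(manip.sign_off())"
```

```text
the job is handed in; nothing more can be done
None
```

The job is handed in with all four trays in their own bays, the cam turned home (about 3.14 rad) and the comb bar down across them, about 51 s on the robot clock; the sign-off gave no verdict, and I viewed 15 pictures against the limit of 14.

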